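Vent a bench steriliser, back off its last clamp nut and swing the bolt clear

ROBOT

A 6-joint arm with a two-finger parallel gripper is mounted at the origin on a cart in front of the work surface, level with it; the furniture and walls round the work are solid. World frame = base frame: x ahead of the robot, y to its left, z up, the work surface at z = 0. Lengths are in mm, angles in rad, forces in N, time in s.
With the tool pointing down it reaches from about 350 to 775 mm from the base axis. Payload 7.3 kg.
Tool frame: the origin (TCP) lies at the very end of the fingers, on their centre line; the grasp point (between the pads) lies 19 mm behind it (bot.grasp_offset is the distance from the TCP to the grasp point, in mm); z points along the fingers, y is the direction in which the jaws open and shut (so a half turn about z gives the same grasp; the last joint's range is limited). The gripper opens to 92 mm and grips with 3 to 60 N. Pads are 19 mm wide; open, the fingers measure 130 mm over their backs; the gripper's body (75 mm by 190 mm) begins 47 mm behind the grasp point.
Start: joints at [-1.438, 0.342, 1.524, -0, 1.275, -0.146], TCP at [144.503, -504.741, 226.741] pointing down, gripper open.
Joint ranges: [-2.53, 2.53], [-0.77, 2.02], [0.04, 2.7], [-1, 4.14], [0.28, 2.66], [-3.11, 3.11]. Speed limits (rad/s): [2.57, 2.57, 3.14, 3.14, 3.14, 3.14].

INTERFACE

Orientations are given as [roll, pitch, yaw] about the fixed x, y, z axes, in that order (R = Rz(yaw) Ry(pitch) Rx(roll)).
In Python, from plant import bot gives the robot as it stands.
- The arm moves only by the tool servo_tool, never from a script. Its arguments are lists of equal length, an entry for each row: "angular": the turn, a rotation vector about the world's x, y, z in degrees, a list of three; "slide": the shift along the world's x, y, z in mm, a list of three; "grip": the opening, from -1 (shut) to 1 (fully open), so that 0 is half open. In form: {"angular": [[ax, ay, az], ...], "slide": [[dx, dy, dz], ...], "grip": [grip, ...]}. A call has 1 to 10 rows; each row is the pose to reach, as a shift and turn from the pose commanded when the call began; what a row does not reach only later rows make up. A row lasts 1/12 s, in which the tool goes at most 41.7 mm and 7.16 degrees, less where a joint would pass 70% of its speed; a pose out of reach is approached as far as the arm can. A call with a gripper value outside its range is refused whole. The fingers move at their own pace and stop on an object; the grip force is fixed at half the most. Time passes only in rows, so rows that repeat a pose let the fingers close. It gives the time, the measured TCP pose, the force and the opening at its end, in the units of the state.
- bot.get_obs(): the state, without advancing time (a new reading comes with each control period).
- bot.capture(name): name is "scene" or "top" or "wrist"; returns a dict with "img" (420x560x3 uint8, blue, green, red), "range_z" (420x560 float32, mm along the optical axis (not along the pixel's ray), 0 where there is no reading), "fov_y" (degrees; the focal length in pixels is half the picture's height over the tangent of half this angle, whatever the lens; pixels are square), "cx", "cy" (the principal point, pixels), "dist" ([k1, k2, p1, p2, k3] as OpenCV has them; the pictures are not rectified), "R" (3x3) and "t" (3): a world point X has camera coordinates R X + t; the wrist camera has in their place "T_tool_cam" (4x4, takes a point from camera to tool coordinates, whose origin is the TCP and whose axes are the flange's). Camera axes: x right, y down, z forward; pixel columns grow to the right and rows downward; lengths in mm; the calibration is good to about 2 mm. A picture is of the moment at which its call begins: read the wrist's pose just before it.
- bot.close_job(): hands the job in, once; it reports no verdict.
The state is a dict: "time": time; "joint_positions": joint angles; "dq": joint speeds; "tau": joint torques, N m; "tool_pos": TCP position; "tcp_rot": TCP orientation; "contact_force": force on the tool from outside, world axes, zero at the start; "moment": the same for the moment, N m; "grip_width": finger opening in mm.
Only numpy, scipy, OpenCV 4.12 (cv2) and the standard library are available. Lean on these libraries where they do the work, as an engineer would, in place of code of your own. Each camera call takes 0.05 s, during which the arm holds its last target.

TASK

The bench steriliser has cooled and two of its three lid clamps already hang open; free the last one, at the front, with the fingertips only. First push the blue vent lever round until it lies in line with the brass spout; then roll a fingertip across the rim of the knurled brass nut to loosen it two full turns anticlockwise (well short of three, so that it stays on its thread) with its bolt still standing upright in the lug; last, push the bolt outwards, away from the lid, so that it drops and hangs open. Use gentle pushes, pinch or lift nothing, and leave the other things on the desk where they are.

Things in the scene. Friction and masses are not known exactly. Their poses are not given: they have to be found in the camera images.
- steriliser: Fixed steel pot 180 mm across, lid 198 mm across; origin at the centre of its underside, z up, front (clamp side) is -x. Lid rim top z 158 mm, flat top z 179 mm within 66 mm of the axis. On the lid: black bar handle along y at x +18 mm, to z 219 mm; gauge rear left, to z 245 mm; safety valve rear right, to z 211 mm. Pot handles left and right reach 130 mm out. Two rear clamps hang open.
- lug_seat (a point): Seat on the front lid lug, on the closed bolt's axis, 160 mm above the desk, 112 mm in front of the pot's axis; axes as the steriliser's. The lug is a fork 34 mm wide, open to the front, 12 mm out from here, with a 3 mm high lip on each prong. The lips catch the washer under the nut: the bolt cannot swing out until the nut has risen about 4 mm (1.35 turns), after that it can.
- clamp_nut_rim (a point): Centre of the knurled brass nut: on its axis, half-way up its rim, 172 mm above the desk at the start. The rim is 36 mm across (20 upright ridges), 16 mm high (8 mm up and down from here); a boss 19 mm across stands 5 mm above it. Red index line on its top and one ridge. It rises 3 mm per turn as it loosens. About 0.03 N m turns it; it stays where left.
- clamp_nut (a joint): Turn of the nut in rad: 0 tight (the start), grows anticlockwise seen from above (loosening); 12.57 is two full turns, 18.85 three; the thread ends at 21.99.
- swing_bolt (a joint): Swing of the front bolt in rad about a level hinge across the pot's front, 60 mm below the lug seat: 0 upright in the lug, grows as its top moves outwards (steriliser's -x), 2.5 hanging open at its stop. It stands by itself to about 0.2 rad, beyond that it falls open by its weight. It cannot go inwards past 0.
- swing_bolt_tip (a point): Top end of the front bolt, on its axis, 105 mm from its hinge; steel rod 10 mm across. At the start it stands 205 mm above the desk and 20 mm above the nut's boss (13 mm when the nut is two turns loose).
- vent_pivot (a point): Pivot axis (vertical) of the vent lever, half-way up the lever, 205 mm above the desk; axes as the steriliser's. The brass spout (13 mm across, top at z 197 mm) runs from here to the right (the steriliser's -y) and ends 34 mm out.
- vent_lever_tip (a point): Point on the blue vent lever 42 mm from its pivot, half-way up; the lever's blue sleeve is 13 mm wide, 9 mm high (4.5 mm up and down), from 10 to 50 mm out from the pivot.
- vent_lever (a joint): Turn of the vent lever in rad: about 0 (up to 0.2 at the start) shut, lever crosswise, pointing to the front (-x of the steriliser); grows anticlockwise seen from above; 1.571 open, against its stop, lever above the spout, pointing right (-y). About 0.04 N m moves it, it stays where left.
- forceps: Bystander: steel forceps, 126 mm long, 8 mm high, lying on the desk; origin under its middle.
- specimen_cup: Bystander: clear specimen cup with red lid, 66 mm across, 77 mm high; origin under its centre.
- label_roll: Bystander: roll of white labels, 52 mm across, 25 mm high; origin under its centre.
- capillary_jar: Bystander: slim jar with red cap, 26 mm across, 97 mm high; origin under its centre.
- marker_2: Bystander: white marker pen with red cap, 123 mm long, 13 mm thick, lying; origin under its middle.

How it is judged:
By the outcome, as a careful person would: the job done as asked, in the order asked, and still so for the second after the job is handed in, with the robot touching nothing.
It also fails if it takes over 72 s, if anything falls off the work surface, if the arm or the gripper's body presses on something with over 40 N, if the wrist force passes 120 N, or if a joint passes its speed limit or range.

## Working session

There is one attempt and no reset: what is moved stays moved. The work goes in short steps, Python scripts to look and compute and a tool call to move; the robot and the scene stay as the last step left them, time stands still between calls to the robot, and variables do not carry over. Pictures are saved under pics/ and viewed, and the job is handed in when it is done.

Besides the shell and the picture viewer there is one more tool, called after ">>>" as a command line: name --argument value ..., lists and objects as JSON in quotes. servo_tool: Moves the arm, as the interface text tells. Its arguments: {"type":"object","properties":{"angular":{"type":"array","items":{"type":"array","items":{"type":"number"}}},"slide":{"type":"array","items":{"type":"array","items":{"type":"number"}}},"grip":{"type":"array","items":{"type":"number"}}},"required":["angular","slide","grip"]}

```bash
ls; mkdir -p pics; cat > h.py <<'E'
import numpy as np, cv2
from plant import bot
from scipy.spatial.transform import Rotation as Ro
def cam(name):
    o=bot.get_obs(); c=bot.capture(name)
    f=210/np.tan(np.radians(c['fov_y'])/2)
    K=np.array([[f,0,c['cx']],[0,f,c['cy']],[0,0,1]])
    if name=='wrist':
        T=np.array(c['T_tool_cam']); Rt=Ro.from_euler('xyz',o['tcp_rot']).as_matrix()
        Rcw=Rt@T[:3,:3]; pos=Rt@T[:3,3]+np.array(o['tool_pos'])
    else:
        R=np.array(c['R']); Rcw=R.T; pos=-R.T@np.array(c['t'])
    c.update(K=K,Rcw=Rcw,pos=pos,d=np.array(c['dist'],float)); return c
def ray(c,uv):
    uv=np.array(uv,float).reshape(-1,1,2)
    p=cv2.undistortPoints(uv,c['K'],c['d']).reshape(-1,2)
    return np.c_[p,np.ones(len(p))]@c['Rcw'].T
def onz(c,uv,z):
    r=ray(c,uv); return c['pos']+r*((z-c['pos'][2])/r[:,2])[:,None]
def deep(c,uv):
    uv=np.array(uv).reshape(-1,2); z=np.array([c['range_z'][int(v),int(u)] for u,v in uv])
    return c['pos']+ray(c,uv)*z[:,None]
def cloud(c):
    vv,uu=np.mgrid[0:420,0:560]; uv=np.c_[uu.ravel(),vv.ravel()]
    return (c['pos']+ray(c,uv)*c['range_z'].ravel()[:,None]).reshape(420,560,3)
def proj(c,X):
    Y=(np.array(X,float).reshape(-1,3)-c['pos'])@c['Rcw']
    return cv2.projectPoints(Y,np.zeros(3),np.zeros(3),c['K'],c['d'])[0].reshape(-1,2)
E
python3 - <<'E'
from h import *
print({k:np.round(v,3) for k,v in bot.get_obs().items()}, bot.grasp_offset)
for n in ['scene','top','wrist']:
    c=cam(n); cv2.imwrite(f'pics/{n}0.png',c['img']); print(n,c['pos'],c['fov_y'],c['d'])
E
```

```text
pics
{'time': np.float64(0.0), 'joint_positions': array([-1.438,  0.343,  1.525,  0.   ,  1.275, -0.146]), 'dq': array([-0.   ,  0.   ,  0.001, -0.001,  0.001,  0.002]), 'tau': array([  0.   , -43.124, -24.422,   0.072,   0.056,  -0.   ]), 'tool_pos': array([ 144.446, -504.306,  226.023]), 'tcp_rot': array([-3.14 , -0.   ,  0.279]), 'contact_force': array([0.102, 0.507, 0.03 ]), 'moment': array([0.006, 0.039, 0.02 ]), 'grip_width': np.float64(91.553)} 18.8
scene [ 81.83984767 684.66996038 742.54167638] 55.21306819885229 [-0.09935517  0.          0.          0.          0.        ]
top [ 321.17676202  166.98347204 1354.11837905] 49.393091092489136 [-0.01991681  0.          0.          0.          0.        ]
wrist [ 217.45369043 -483.05969498  383.41158522] 62.15178569602359 [-0.05447476  0.          0.          0.          0.        ]
```

View pics/scene0.png

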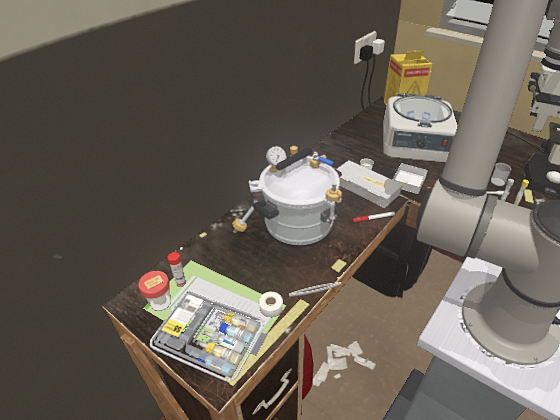

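View pics/top0.png

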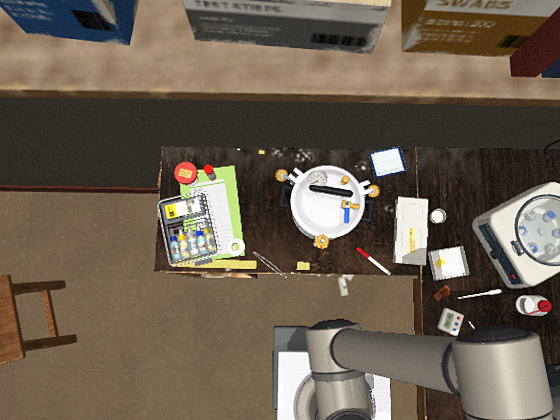

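View pics/wrist0.png

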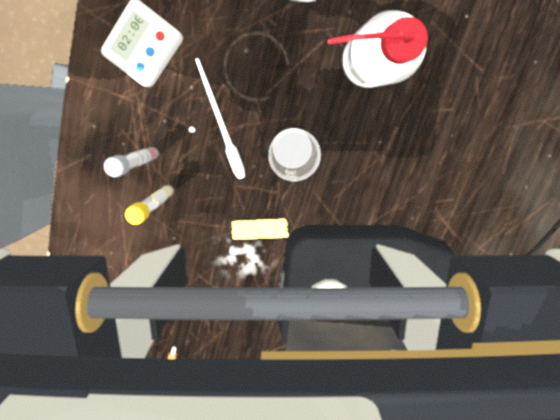

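The top view shows the pot at about (327,200), the front nut at (321,241), the blue lever at (346,213) pointing down (front), and the spout to its right. I'll measure these next.

```bash
python3 - <<'E'
from h import *
c=cam('top')
for n,uv,z in [('pot',(327,200),158),('nut',(321,241),185),('blue',(346,213),205),('clampL',(281,175),60),('clampR',(374,190),60)]:
    print(n,onz(c,[uv],z).round(1),deep(c,[uv]).round(1))
im=c['img'][130:290,150:420]; cv2.imwrite('pics/top0c.png',cv2.resize(im,None,fx=2.9,fy=2.9,interpolation=cv2.INTER_CUBIC))
s=cam('scene'); im=s['img'][130:260,220:370]; cv2.imwrite('pics/sc0c.png',cv2.resize(im,None,fx=4.5,fy=4.5,interpolation=cv2.INTER_CUBIC))
E
```

```text
pot [[559.1  35.  158. ]] [[555.1  37.3 178.3]]
nut [[446.   53.7 185. ]] [[443.9  55.7 205.1]]
blue [[516.7  -8.3 205. ]] [[515.8  -7.6 210.2]]
clampL [[650.6 158.3  60. ]] [[652.4 158.3  53.2]]
clampR [[ 610.6 -112.8   60. ]] [[ 613.1 -115.3   48.5]]
```

View pics/top0c.png

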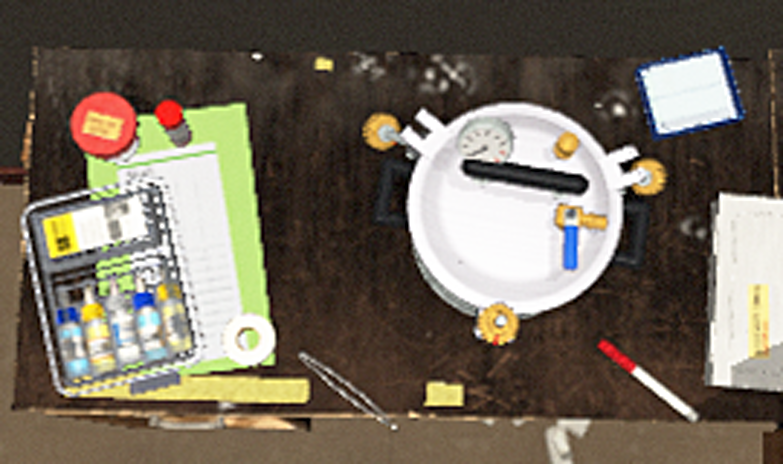

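View pics/sc0c.png

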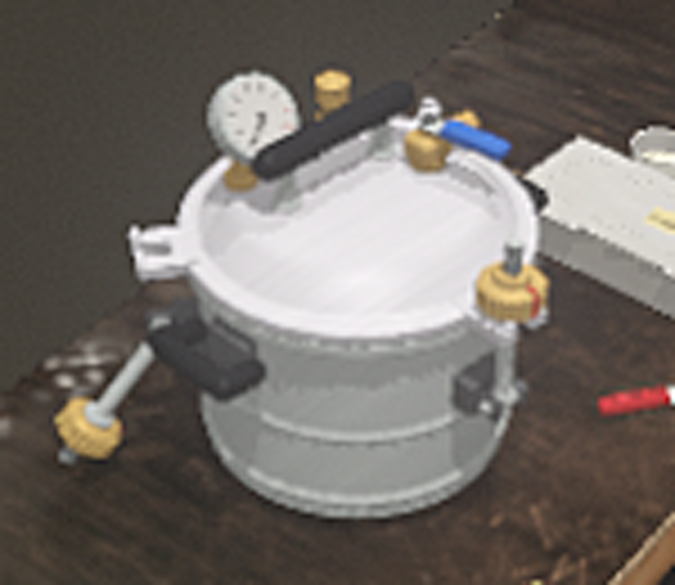

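>>> servo_tool --angular '[[0, 0, 0], [0, 0, 0], [0, 0, -5], [0, 0, -10], [0, 0, -15], [0, 0, -20], [0, 0, -25], [0, 0, -25], [0, 0, -25], [0, 0, -25]]' --slide '[[35, 10, 20], [70, 30, 40], [105, 55, 60], [140, 80, 80], [175, 105, 100], [205, 135, 105], [230, 170, 110], [245, 210, 110], [255, 250, 110], [260, 290, 110]]' --grip '[-1, -1, -1, -1, -1, -1, -1, -1, -1, -1]'

```text
time: 1.08
tool_pos: [401.7, -232.3, 336.4]
tcp_rot: [-3.141, -0.0, -0.157]
contact_force: [0.4, 0.2, 0.6]
grip_width: 29.8
```

>>> servo_tool --angular '[[0, 0, 0], [0, 0, 0], [0, 0, 0], [0, 0, 0], [0, 0, 0], [0, 0, 0], [0, 0, 0], [0, 0, 0], [0, 0, 0], [0, 0, 0]]' --slide '[[5, 40, 0], [8, 80, 0], [10, 120, 0], [10, 160, 0], [10, 200, 0], [10, 235, 0], [10, 265, 0], [10, 270, 0], [10, 270, 0], [10, 270, 0]]' --grip '[-1, -1, -1, -1, -1, -1, -1, -1, -1, -1]'

```text
time: 1.92
tool_pos: [410.7, 35.6, 336.6]
tcp_rot: [3.141, 0.0, -0.157]
contact_force: [-0.2, 0.9, 0.5]
grip_width: 0.3
```

```bash
python3 - <<'E'
from h import *
print({k:np.round(v,3) for k,v in bot.get_obs().items()})
c=cam('wrist'); cv2.imwrite('pics/w1.png',c['img']); np.savez('w1.npz',**{k:c[k] for k in ['img','range_z','K','Rcw','pos','d']})
E
```

```text
{'time': np.float64(1.917), 'joint_positions': array([-9.900e-02,  5.900e-02,  1.583e+00, -1.000e-03,  1.499e+00,
        1.628e+00]), 'dq': array([-0.032,  0.004, -0.001, -0.   ,  0.   ,  0.   ]), 'tau': array([  1.079, -29.944, -26.355,   0.133,  -0.059,   0.059]), 'tool_pos': array([410.728,  35.626, 336.558]), 'tcp_rot': array([ 3.141,  0.   , -0.157]), 'contact_force': array([-0.202,  0.924,  0.463]), 'moment': array([ 0.05 ,  0.05 , -0.018]), 'grip_width': np.float64(0.295)}
```

View pics/w1.png

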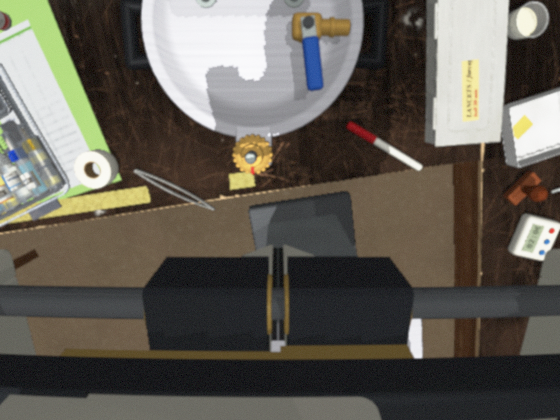

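The wrist view shows the nut at (252,155) with its red index at (252,171), the blue lever from (310,35) to (315,88), and the spout ending at (349,27).

```bash
python3 - <<'E'
from h import *
c=dict(np.load('w1.npz'))
C=cloud(c)
print('tcp px',proj(c,[[410.7,35.6,336.6]]))
hsv=cv2.cvtColor(c['img'],cv2.COLOR_BGR2HSV)
m=cv2.inRange(hsv,(105,120,60),(125,255,255)); m[:,:280]=0;m[120:]=0;m[:,350:]=0
n,l,st,ce=cv2.connectedComponentsWithStats(m); i=1+np.argmax(st[1:,4]); print('blue',st[i],ce[i])
cnt=cv2.findContours((l==i).astype(np.uint8),0,2)[0][0]; r=cv2.minAreaRect(cnt); print(r, 'z',np.median(C[l==i][:,2]))
print('blue corners',onz(c,cv2.boxPoints(r),208).round(1))
b=cv2.inRange(hsv,(8,90,90),(30,255,255))
mm=b.copy(); mm[:130]=0; mm[175:]=0; mm[:,:225]=0; mm[:,280:]=0
n,l,st,ce=cv2.connectedComponentsWithStats(mm); i=1+np.argmax(st[1:,4]); print('nut',st[i],ce[i])
cnt=cv2.findContours((l==i).astype(np.uint8),0,2)[0][0]; (u,r)=cv2.minEnclosingCircle(cnt); print(u,r,onz(c,[u,ce[i]],178).round(1))
P=C[l==i]; print('nut z pct',np.percentile(P[:,2],[5,25,50,75,95]).round(1))
s=b.copy(); s[:,:285]=0;s[:,355:]=0;s[45:]=0
n,l,st,ce=cv2.connectedComponentsWithStats(s)
for j in range(1,n):
  if st[j,4]>30: print('spout',st[j],ce[j],onz(c,[ce[j]],195).round(1), np.percentile(C[l==j][:,2],[10,50,90]).round(1))
d=np.load('w1.npz')['img']
cv2.imwrite('pics/w1c.png',cv2.resize(d[0:200,200:400],None,fx=3.9,fy=2.95*1.0,interpolation=cv2.INTER_CUBIC) if 0 else cv2.resize(d[0:190,180:400],None,fx=3.1,fy=3.1,interpolation=cv2.INTER_CUBIC))
# lid circle from cloud rim z~158
R=(abs(C[...,2]-158)<6)&(C[...,0]>430)&(C[...,0]<700)&(abs(C[...,1]-35)<115)
Q=C[R]
# outer edge: white lid contour
ww=((hsv[...,1]<60)&(hsv[...,2]>140)&(C[...,2]>140)&(C[...,2]<195)).astype(np.uint8)
n,l,st,ce=cv2.connectedComponentsWithStats(ww); i=1+np.argmax(st[1:,4]); cnt=max(cv2.findContours((l==i).astype(np.uint8),0,1)[0],key=len)[:,0].astype(float)
X=onz(c,cnt,156)[:,:2]
p=np.array([559,35.])
k=np.ones(len(X),bool)
for _ in range(8):
  A=np.c_[2*X,np.ones(len(X))]; s=np.linalg.lstsq(A[k],(X**2).sum(1)[k],rcond=None)[0]; rr=np.sqrt(s[2]+s[:2]@s[:2]); e=np.linalg.norm(X-s[:2],axis=1)-rr; k=abs(e)<3
print('lid',s[:2],rr,k.sum(),len(k))
E
```

```text
tcp px [[279.85955212 267.17245585]]
blue [303  37  20  53 801] [312.34456929  63.06991261]
((312.3902587890625, 63.01219940185547), (52.67584228515625, 15.570846557617188), 83.6598129272461) z 209.09815428790648
blue corners [[ 5.340e+02 -1.300e+00  2.080e+02]
 [ 5.335e+02 -1.310e+01  2.080e+02]
 [ 4.950e+02 -1.260e+01  2.080e+02]
 [ 4.956e+02 -5.000e-01  2.080e+02]]
nut [ 228  135   47   40 1200] [251.9025 155.33  ]
(248.51063537597656, 158.63829040527344) 25.625633239746094 [[446.   57.8 178. ]
 [448.5  54.2 178. ]]
nut z pct [ -0.9 178.3 179.7 181.5 185.4]
spout [292  13  58  29 851] [320.73207991  25.73443008] [[542.7 -18.5 195. ]] [193.8 196.1 197.9]
lid [540.44478235  40.9302151 ] 83.1251601448396 108 600
```

View pics/w1c.png

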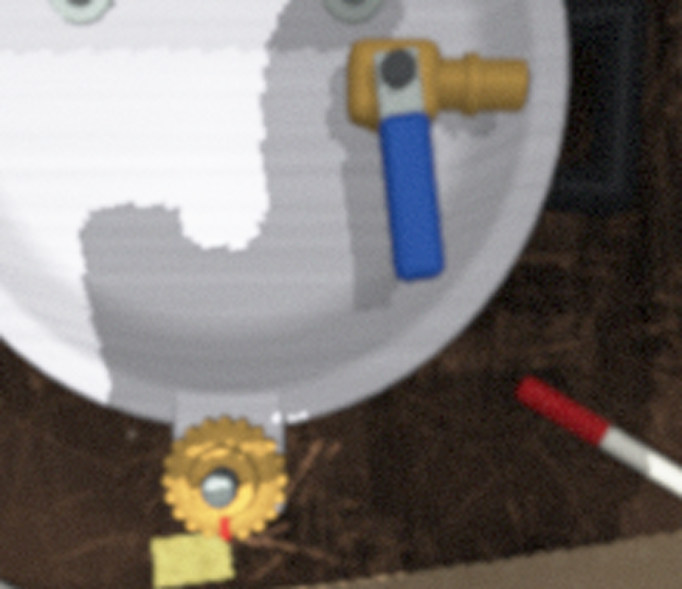

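```bash
python3 - <<'E'
from h import *
c=dict(np.load('w1.npz'));z=c['range_z'];print(c['K'][0,0])
for v in range(230,400,8): print(v,[int(z[v,u]) for u in range(100,460,18)])
g=c['img'][230:360,120:440]; g=np.clip(g.astype(float)*2.2,0,255).astype(np.uint8); cv2.imwrite('pics/w1f.png',cv2.resize(g,None,fx=2.5,fy=2.5,interpolation=cv2.INTER_CUBIC))
Rt=Ro.from_euler('xyz',[3.141,0,-.157]).as_matrix(); C=cloud(c)
T=(C-np.array([410.7,35.6,336.6]))@Rt
for (u,v) in [(278,255),(278,280),(200,262),(160,262),(200,300),(390,262),(278,345)]: print(u,v,T[v,u].round(1))
E
```

```text
348.452375554082
230 [1326, 1331, 1331, 1330, 1326, 1326, 1331, 1333, 1324, 1225, 1118, 1096, 1068, 1046, 1220, 1331, 1332, 1335, 1332, 1330]
238 [1338, 1339, 1334, 1337, 1334, 1342, 1336, 1336, 1338, 1226, 1050, 1028, 1007, 983, 1229, 1342, 1339, 1336, 1335, 1337]
246 [1351, 1350, 1344, 1346, 1350, 1347, 1345, 1348, 1350, 1240, 989, 972, 951, 930, 920, 1340, 1347, 1345, 1346, 1348]
254 [1359, 1357, 1359, 1357, 1355, 1358, 1361, 1355, 159, 158, 161, 158, 900, 884, 867, 1360, 1357, 1359, 1357, 1353]
262 [1365, 1373, 1365, 1367, 91, 90, 91, 91, 91, 91, 153, 90, 92, 91, 91, 91, 91, 1366, 1366, 1371]
270 [1376, 1381, 1379, 1377, 86, 87, 87, 86, 86, 86, 145, 85, 86, 86, 87, 86, 86, 1375, 1379, 1380]
278 [1387, 1384, 1384, 81, 81, 81, 82, 82, 81, 83, 139, 82, 82, 82, 82, 83, 81, 1389, 1389, 1388]
286 [1398, 1398, 1396, 78, 77, 77, 78, 79, 78, 77, 132, 78, 79, 78, 78, 78, 78, 78, 1404, 1395]
294 [85, 87, 85, 76, 77, 77, 77, 77, 76, 77, 86, 77, 76, 78, 75, 76, 77, 76, 86, 86]
302 [84, 85, 84, 78, 77, 77, 77, 76, 76, 75, 84, 77, 77, 77, 78, 78, 77, 77, 85, 83]
310 [84, 85, 84, 77, 78, 77, 78,
[... 523 characters left out ...]
 71, 71, 69, 76, 76, 76, 76, 76, 75, 76, 75, 75, 76, 75, 76, 70, 70, 70, 69]
366 [68, 67, 68, 69, 69, 68, 68, 68, 69, 69, 68, 68, 67, 68, 68, 69, 68, 68, 68, 68]
374 [66, 66, 65, 66, 67, 67, 65, 67, 66, 66, 66, 66, 66, 67, 66, 66, 65, 65, 66, 66]
382 [64, 63, 64, 64, 64, 64, 64, 64, 64, 64, 64, 64, 63, 64, 63, 64, 65, 65, 63, 63]
390 [61, 62, 62, 62, 63, 62, 62, 62, 63, 62, 63, 61, 62, 61, 62, 63, 62, 62, 62, 63]
398 [60, 61, 61, 61, 61, 60, 60, 60, 59, 61, 61, 61, 60, 60, 59, 61, 62, 61, 62, 61]
278 255 [10.2 -0.9 -8.4]
278 280 [  5.5  -0.9 -23.8]
200 262 [ 37.2 -21.3 -74.2]
160 262 [-507.3 -465.8 1096.2]
200 300 [ 34.7 -18.4 -88.8]
390 262 [ 36.8  28.6 -73.4]
278 345 [-306.7   -0.4  337.5]
```

View pics/w1f.png

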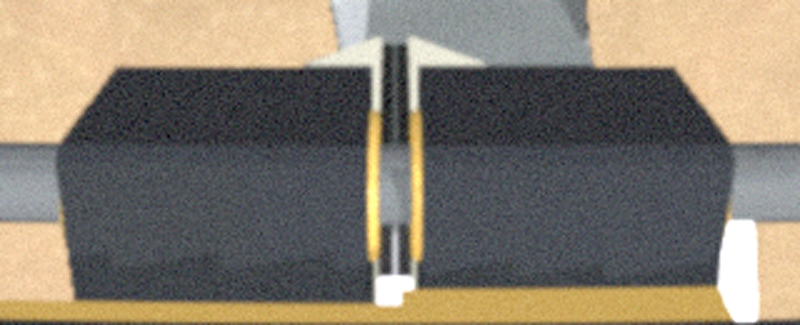

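```bash
python3 - <<'E'
from h import *
c=dict(np.load('w1.npz'))
b=onz(c,[[250.6,157.4]],205)[0]; print('bolt',b)
v=onz(c,[[308.4,21.9]],211)[0]; print('vent pivot',v, deep(c,[[308,22]]))
s=onz(c,[[349.5,27]],191)[0]; a=onz(c,[[330,25]],191)[0]; print('spout',a,s,np.arctan2(*(s-a)[[0,1]]), 'yaw',np.arctan2((s-a)[0],-(s-a)[1]))
s2=onz(c,[[349.5,27]],191)[0]; print(np.arctan2((s2-v)[0],-(s2-v)[1]))
# lug edges crop (175,395)-(177,440),(283,395)-(284,430)
L=onz(c,np.array([[175,398],[285,398]])/3.1+[180,0],160); print('lug',L,np.linalg.norm(L[0]-L[1]), np.arctan2((L[1]-L[0])[0],-(L[1]-L[0])[1]))
E
```

```text
bolt [450.13230986  53.09753778 205.        ]
vent pivot [543.66058749  -7.49438764 211.        ] [[544.39014641  -7.60883449 207.32389665]]
spout [542.91105435 -26.51247221 191.        ] [539.15268754 -41.77900124 191.        ] -2.900209248700492 yaw -0.24138340488930135
-0.13073468906038502
lug [[473.53816432  65.8073905  160.        ]
 [468.28297809  32.92411447 160.        ]] 33.30055292354699 -0.158473257802066
```

>>> servo_tool --angular '[[0, 0, 0], [0, 0, 0], [0, 0, 0], [0, 0, 0], [0, 0, 0], [0, 0, 0], [0, 0, 0], [0, 0, 0], [0, 0, 0], [0, 0, 0]]' --slide '[[33, 0, -5], [66, 0, -20], [98, -4, -45], [98, -4, -75], [98, -4, -100], [98, -4, -120], [98, -4, -132], [98, -4, -136], [98, -4, -138], [98, -4, -138]]' --grip '[-1, -1, -1, -1, -1, -1, -1, -1, -1, -1]'

```text
time: 2.8
tool_pos: [509.1, 30.9, 198.9]
tcp_rot: [3.141, -0.0, -0.159]
contact_force: [-0.0, -0.2, -0.4]
grip_width: 0.4
```

```bash
python3 - <<'E'
from h import *
o=bot.get_obs();p=o['tool_pos'];print(np.round(p,1),o['contact_force'].round(1) if hasattr(o['contact_force'],'round') else o['contact_force'])
c=cam('wrist'); cv2.imwrite('pics/w2.png',c['img'])
ex=np.array([.988,-.156]);ey=np.array([.156,.988]);pv=np.array([543.7,-7.5])
for t in np.linspace(.1,1.6,16):
    d=-np.cos(t)*ex-np.sin(t)*ey; n=np.sin(t)*ex-np.cos(t)*ey
    off=6.5+10*abs(np.sin(t))+13*abs(np.cos(t))-1.5
    q=pv+33*d-off*n; print(round(t,2),q.round(1),(q-p[:2]).round(1))
E
```

```text
[509.1  30.9 198.9] [-0.  -0.2 -0.4]
0.1 [511.8  13.3] [  2.8 -17.7]
0.2 [509.9  10.8] [  0.8 -20.2]
0.3 [508.1   8. ] [ -0.9 -23. ]
0.4 [506.6   4.8] [ -2.4 -26.1]
0.5 [505.5   1.4] [ -3.6 -29.6]
0.6 [504.7  -2.3] [ -4.3 -33.3]
0.7 [504.4  -6.3] [ -4.7 -37.2]
0.8 [504.6 -10.3] [ -4.5 -41.3]
0.9 [505.2 -14.4] [ -3.8 -45.4]
1.0 [506.5 -18.6] [ -2.6 -49.5]
1.1 [508.3 -22.6] [ -0.8 -53.5]
1.2 [510.6 -26.4] [  1.6 -57.4]
1.3 [513.5 -30. ] [  4.5 -61. ]
1.4 [516.9 -33.3] [  7.9 -64.2]
1.5 [520.8 -36.1] [ 11.7 -67. ]
1.6 [524.3 -38.3] [ 15.2 -69.2]
```

View pics/w2.png

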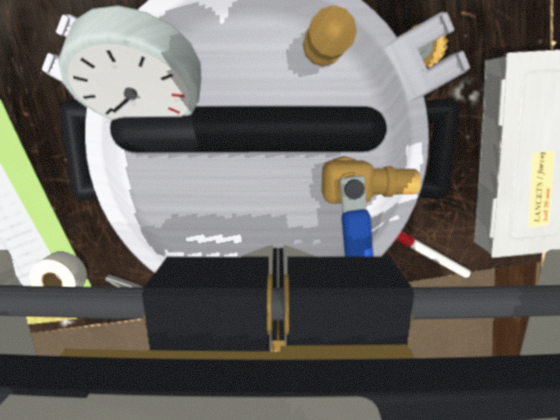

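The finger is down to the left of the blue lever, which lies at (355,230). I'll push it now.

>>> servo_tool --angular '[[0, 0, 0], [0, 0, 0], [0, 0, 0], [0, 0, 0], [0, 0, 0], [0, 0, 0], [0, 0, 0], [0, 0, 0], [0, 0, 0], [0, 0, 0]]' --slide '[[1, -10, -1], [1, -17, -1], [0, -21, -1], [-2, -26, -1], [-4, -31, -1], [-5, -36, -1], [-5, -41, -1], [-4, -46, -1], [-2, -51, -1], [-1, -53, -1]]' --grip '[-1, -1, -1, -1, -1, -1, -1, -1, -1, -1]'

```text
time: 3.68
tool_pos: [507.8, -21.9, 197.5]
tcp_rot: [3.141, 0.0, -0.158]
contact_force: [-0.3, 0.1, 0.7]
grip_width: 0.4
```

>>> servo_tool --angular '[[0, 0, 0], [0, 0, 0], [0, 0, 0], [0, 0, 0], [0, 0, 0], [0, 0, 0], [0, 0, 0]]' --slide '[[3, -4, 0], [6, -8, 0], [9, -11, 0], [12, -14, 0], [14, -15, 0], [16, -16, 0], [16, -16, 0]]' --grip '[-1, -1, -1, -1, -1, -1, -1]'

```text
time: 4.27
tool_pos: [521.8, -36.5, 197.3]
tcp_rot: [-3.141, 0.006, -0.157]
contact_force: [-8.2, 2.3, 4.1]
grip_width: 0.3
```

```bash
python3 - <<'E'
from h import *
o=bot.get_obs();print(np.round(o['tool_pos'],1),np.round(o['contact_force'],1))
c=cam('wrist'); cv2.imwrite('pics/w3.png',c['img'])
E
```

```text
[521.8 -36.5 197.3] [-8.2  2.3  4.1]
```

View pics/w3.png

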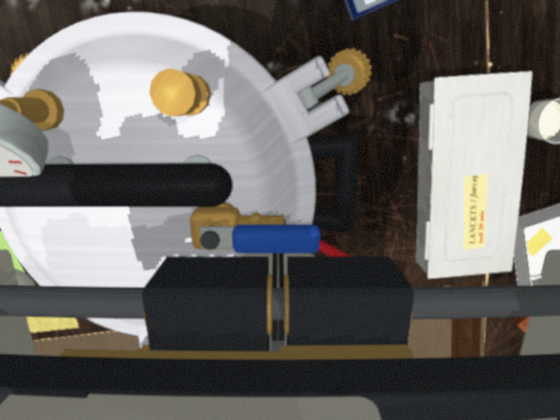

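The lever now lies in line above the spout, (233,240) to (320,238), and there is a reaction of about 8 N at the stop. I'll retreat and go to the front of the nut.

>>> servo_tool --angular '[[0, 0, 0], [0, 0, 0], [0, 0, 0], [0, 0, 0], [0, 0, 0], [0, 0, 0], [0, 0, 0], [0, 0, 0], [0, 0, 0], [0, 0, 0]]' --slide '[[-15, 2, 0], [-35, 10, 20], [-60, 30, 35], [-80, 60, 40], [-95, 85, 40], [-112, 110, 30], [-112, 112, 0], [-112, 112, -25], [-112, 112, -37], [-112, 112, -37]]' --grip '[-1, -1, -1, -1, -1, -1, -1, -1, -1, -1]'

```text
time: 5.15
tool_pos: [410.3, 75.1, 158.5]
tcp_rot: [3.141, 0.004, -0.157]
contact_force: [-0.3, -1.3, 0.1]
grip_width: 0.3
```

```bash
cat > look.py <<'E'
from h import *
import sys
n=sys.argv[1]
o=bot.get_obs();print(round(float(o['time']),2),np.round(o['tool_pos'],1),np.round(o['contact_force'],1))
c=cam('wrist'); im=c['img']; x0,x1,y0,y1=map(int,sys.argv[2:6]) if len(sys.argv)>5 else (0,560,0,420)
np.savez(n+'.npz',**{k:c[k] for k in ['img','range_z','K','Rcw','pos','d']})
f=min(780/(x1-x0),580/(y1-y0),4)
cv2.imwrite(f'pics/{n}.png',cv2.resize(im[y0:y1,x0:x1],None,fx=f,fy=f,interpolation=cv2.INTER_CUBIC))
E
python3 look.py w4
```

```text
5.15 [410.3  75.1 158.5] [-0.3 -1.3  0.1]
```

View pics/w4.png

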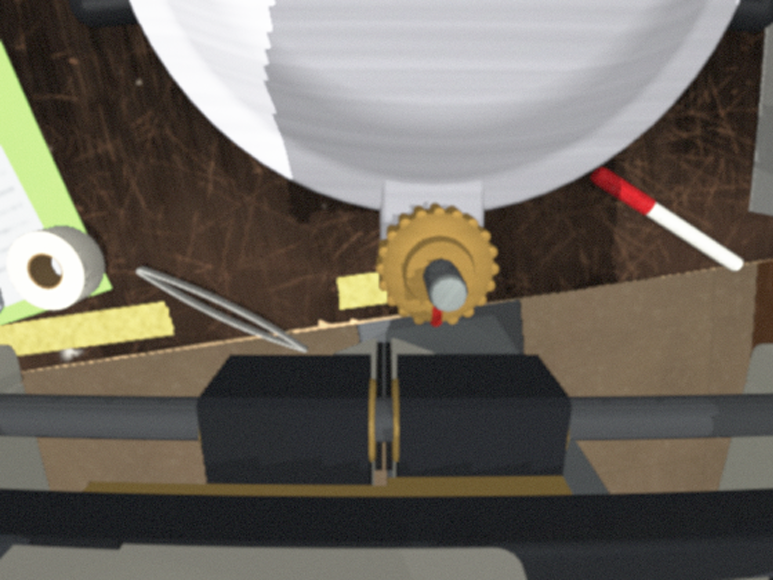

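```bash
cat > nut.py <<'E'
from h import *
import sys
def ana(n,zt=180):
    c=dict(np.load(n+'.npz')); hsv=cv2.cvtColor(c['img'],cv2.COLOR_BGR2HSV); C=cloud(c)
    b=cv2.inRange(hsv,(8,90,60),(28,255,255)); b[(C[...,2]<150)|(C[...,2]>200)]=0
    k,l,st,ce=cv2.connectedComponentsWithStats(b); i=1+np.argmax(st[1:,4])
    m=l==i; P=C[m]; z=P[:,2]; h,e=np.histogram(z,bins=np.arange(150,200,1)); 
    print('nut px',ce[i].round(1),st[i],'z hist peaks',[(int(e[j]),int(h[j])) for j in np.argsort(h)[::-1][:6]])
    cnt=np.vstack(cv2.findContours(m.astype(np.uint8),0,1)[0])[:,0].astype(float)
    X=onz(c,cnt,zt)[:,:2]; u,r=cv2.minEnclosingCircle(X.astype(np.float32)); print('circle',np.round(u,1),round(r,1))
    r_=(cv2.inRange(hsv,(0,150,80),(6,255,255))|cv2.inRange(hsv,(172,150,80),(180,255,255)))
    r_[(C[...,2]<155)|(C[...,2]>195)]=0
    q=np.argwhere(r_>0)
    if len(q):
        Q=onz(c,q[:,::-1].astype(float),zt).mean(0)[:2]; d=Q-np.array(u); print('red',len(q),Q.round(1),'angle deg(world)',np.degrees(np.arctan2(d[1],d[0])).round(1),'r',np.linalg.norm(d).round(1))
    return u
if __name__=='__main__': ana(sys.argv[1],float(sys.argv[2]) if len(sys.argv)>2 else 180)
E
python3 nut.py w4; python3 -c "
from h import *
c=dict(np.load('w4.npz')); print(onz(c,[[324,211]],205))"
```

```text
nut px [314.4 188.5] [ 272  148   89   87 4828] z hist peaks [(179, 1133), (180, 862), (178, 829), (184, 611), (177, 387), (185, 297)]
circle [450.4  54.4] 18.4
red 73 [435.1  56.4] angle deg(world) 172.7 r 15.4
[[450.53262383  54.24560692 205.        ]]
```

>>> servo_tool --angular '[[0, 0, 0], [0, 0, 0], [0, 0, 0], [0, 0, 0]]' --slide '[[7, -1, 0], [13, -2, 0], [15, -2.4, 0], [16.3, -2.6, 0]]' --grip '[-1, -1, -1, -1]'

```text
time: 5.53
tool_pos: [423.6, 73.2, 160.6]
tcp_rot: [-3.142, 0.012, -0.159]
contact_force: [-23.3, 5.0, 13.0]
grip_width: 0.6
```

```bash
python3 look.py w5 200 420 100 280; python3 nut.py w5
```

```text
5.53 [423.6  73.2 160.6] [-23.3   5.   13. ]
nut px [313.3 215.6] [ 273  178   85   79 4388] z hist peaks [(179, 1061), (178, 775), (177, 557), (184, 508), (183, 361), (180, 315)]
circle [451.4  54.1] 18.8
```

View pics/w5.png

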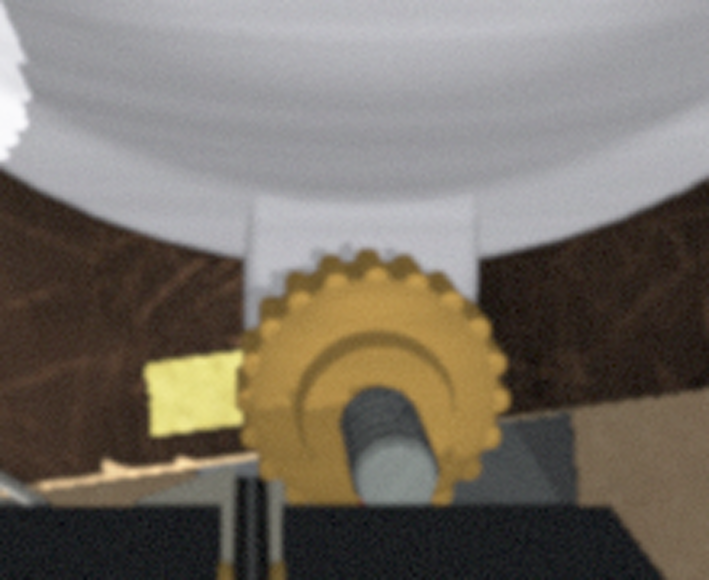

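>>> servo_tool --angular '[[0, 0, 0], [0, 0, 0], [0, 0, 0], [0, 0, 0], [0, 0, 0], [0, 0, 0], [0, 0, 0], [0, 0, 0]]' --slide '[[-1.4, -1, 0], [-1.9, -4, 0], [-2.5, -8, 0], [-3.1, -12, 0], [-3.7, -16, 0], [-4.4, -20, 0], [-5, -24, 0], [-5.6, -28, 0]]' --grip '[-1, -1, -1, -1, -1, -1, -1, -1]'

```text
time: 6.25
tool_pos: [418.5, 45.2, 160.7]
tcp_rot: [-3.141, 0.01, -0.157]
contact_force: [-15.7, 4.3, 7.2]
grip_width: -0.1
```

```bash
python3 look.py w6 200 420 100 280; python3 nut.py w6
```

```text
6.25 [418.5  45.2 160.7] [-15.7   4.3   7.2]
nut px [248.5 214.8] [ 206  177   84   80 4307] z hist peaks [(180, 991), (179, 771), (178, 557), (185, 513), (184, 365), (181, 359)]
circle [450.8  53.4] 18.8
red 122 [447.5  39.4] angle deg(world) -103.1 r 14.4
```

View pics/w6.png

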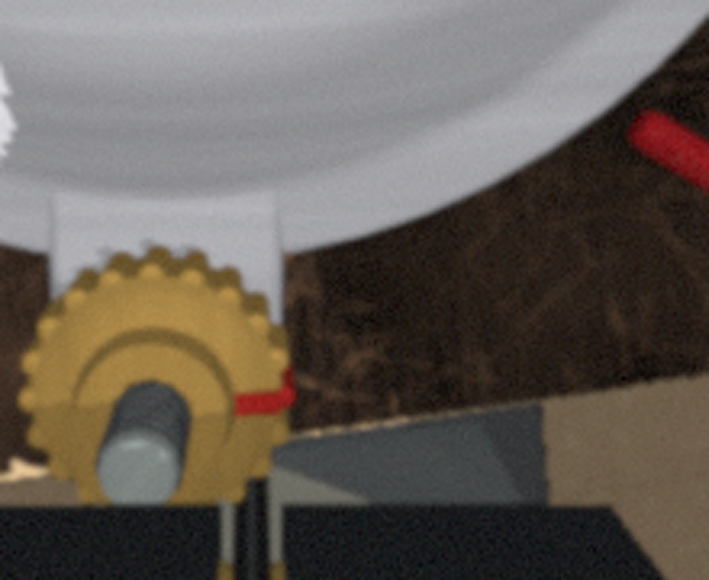

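The first stroke turned the nut 84° anticlockwise (red index now to the right, world −103°). I'll repeat it with slightly longer strokes.

>>> servo_tool --angular '[[0, 0, 0], [0, 0, 0], [0, 0, 0], [0, 0, 0], [0, 0, 0], [0, 0, 0], [0, 0, 0]]' --slide '[[-10, 1.6, 0], [-7.5, 16, 0.5], [-5.2, 31.2, 0.8], [-5.2, 31.2, 0.8], [0, 30.4, 0.8], [3.7, 29.8, 0.8], [4.7, 29.6, 0.8]]' --grip '[-1, -1, -1, -1, -1, -1, -1]'

```text
time: 6.88
tool_pos: [423.9, 74.5, 161.2]
tcp_rot: [-3.141, 0.009, -0.158]
contact_force: [-17.2, 8.2, 13.3]
grip_width: -0.0
```

>>> servo_tool --angular '[[0, 0, 0], [0, 0, 0], [0, 0, 0], [0, 0, 0], [0, 0, 0], [0, 0, 0], [0, 0, 0], [0, 0, 0]]' --slide '[[-0.6, -4, 0], [-1.3, -8, 0], [-1.9, -12, 0], [-2.5, -16, 0], [-3.2, -20, 0], [-3.8, -24, 0], [-4.4, -28, 0], [-5, -31.6, 0]]' --grip '[-1, -1, -1, -1, -1, -1, -1, -1]'

```text
time: 7.55
tool_pos: [418.1, 42.5, 160.9]
tcp_rot: [-3.141, 0.01, -0.157]
contact_force: [-13.9, 4.2, 6.6]
grip_width: 0.2
```

```bash
python3 look.py w7 200 420 100 280; python3 nut.py w7 181
```

```text
7.55 [418.1  42.5 160.9] [-13.9   4.2   6.6]
nut px [243.5 216.5] [ 199  177   86   80 4320] z hist peaks [(181, 942), (180, 846), (179, 587), (186, 491), (185, 382), (182, 305)]
circle [451.1  53.5] 18.9
red 149 [464.3  55.7] angle deg(world) 9.5 r 13.5
```

View pics/w7.png

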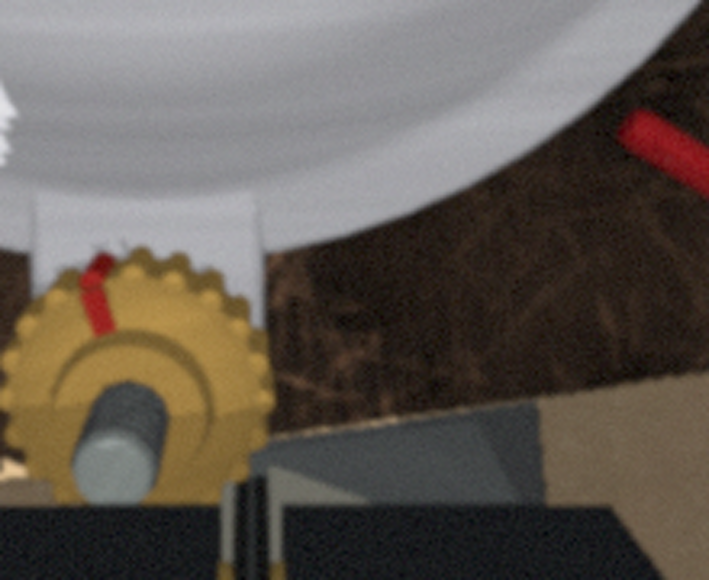

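>>> servo_tool --angular '[[0, 0, 0], [0, 0, 0], [0, 0, 0], [0, 0, 0], [0, 0, 0], [0, 0, 0], [0, 0, 0]]' --slide '[[-10, 1.6, 0], [-7.5, 17, 0.5], [-4.9, 33.2, 0.8], [-4.9, 33.2, 0.8], [0, 32.4, 0.8], [4, 31.8, 0.8], [5, 31.6, 0.8]]' --grip '[-1, -1, -1, -1, -1, -1, -1]'

```text
time: 8.18
tool_pos: [423.6, 74.1, 161.6]
tcp_rot: [-3.141, 0.01, -0.158]
contact_force: [-17.1, 6.7, 11.5]
grip_width: 0.7
```

>>> servo_tool --angular '[[0, 0, 0], [0, 0, 0], [0, 0, 0], [0, 0, 0], [0, 0, 0], [0, 0, 0], [0, 0, 0], [0, 0, 0]]' --slide '[[-0.6, -4, 0], [-1.3, -8, 0], [-1.9, -12, 0], [-2.5, -16, 0], [-3.2, -20, 0], [-3.8, -24, 0], [-4.4, -28, 0], [-5, -31.6, 0]]' --grip '[-1, -1, -1, -1, -1, -1, -1, -1]'

```text
time: 8.85
tool_pos: [418.0, 42.2, 161.4]
tcp_rot: [3.142, 0.01, -0.158]
contact_force: [-13.4, 5.4, 6.5]
grip_width: 0.7
```

```bash
python3 look.py w8 200 420 100 280; python3 nut.py w8 182
```

```text
8.85 [418.   42.2 161.4] [-13.4   5.4   6.5]
nut px [243.  215.2] [ 198  177   87   80 4449] z hist peaks [(182, 934), (181, 852), (180, 685), (186, 451), (187, 439), (183, 225)]
circle [451.1  53.5] 18.8
red 75 [443.6  67.1] angle deg(world) 119.0 r 15.5
```

View pics/w8.png

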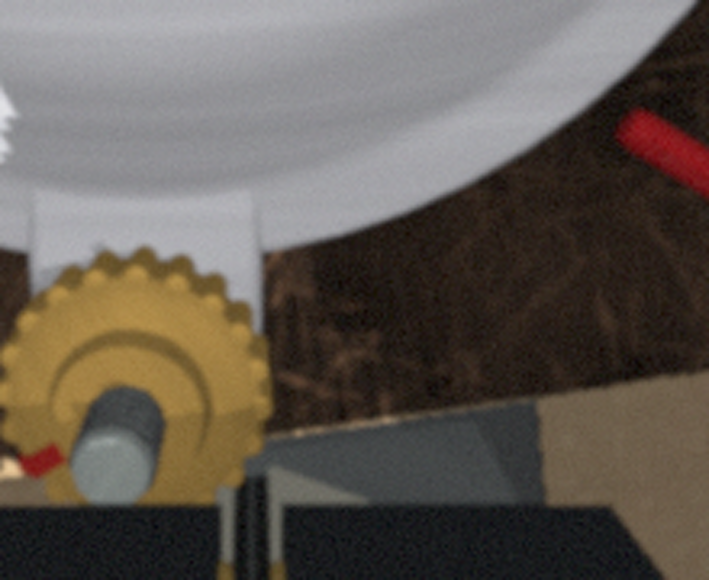

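>>> servo_tool --angular '[[0, 0, 0], [0, 0, 0], [0, 0, 0], [0, 0, 0], [0, 0, 0], [0, 0, 0], [0, 0, 0]]' --slide '[[-10, 1.6, 0], [-7.5, 17, 0.5], [-4.9, 33.2, 0.8], [-4.9, 33.2, 0.8], [0, 32.4, 0.8], [4, 31.8, 0.8], [5, 31.6, 0.8]]' --grip '[-1, -1, -1, -1, -1, -1, -1]'

```text
time: 9.48
tool_pos: [423.5, 73.9, 162.2]
tcp_rot: [3.142, 0.01, -0.159]
contact_force: [-16.1, 5.7, 9.5]
grip_width: 0.3
```

>>> servo_tool --angular '[[0, 0, 0], [0, 0, 0], [0, 0, 0], [0, 0, 0], [0, 0, 0], [0, 0, 0], [0, 0, 0], [0, 0, 0]]' --slide '[[-0.6, -4, 0], [-1.3, -8, 0], [-1.9, -12, 0], [-2.5, -16, 0], [-3.2, -20, 0], [-3.8, -24, 0], [-4.4, -28, 0], [-5, -31.6, 0]]' --grip '[-1, -1, -1, -1, -1, -1, -1, -1]'

```text
time: 10.15
tool_pos: [418.0, 42.1, 162.1]
tcp_rot: [3.141, 0.01, -0.158]
contact_force: [-13.7, 4.4, 6.8]
grip_width: 0.3
```

```bash
python3 look.py w9 200 420 100 280; python3 nut.py w9 183
```

```text
10.15 [418.   42.1 162.1] [-13.7   4.4   6.8]
nut px [241.3 215.2] [ 197  178   87   79 4438] z hist peaks [(182, 932), (183, 865), (181, 627), (187, 503), (188, 372), (180, 272)]
circle [451.4  53.9] 18.8
red 94 [438.3  44.9] angle deg(world) -145.7 r 15.9
```

View pics/w9.png

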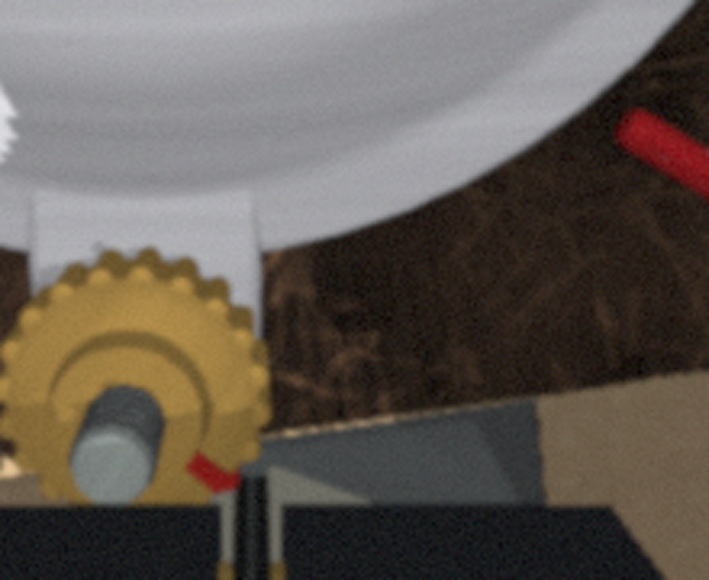

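>>> servo_tool --angular '[[0, 0, 0], [0, 0, 0], [0, 0, 0], [0, 0, 0], [0, 0, 0], [0, 0, 0], [0, 0, 0]]' --slide '[[-10, 1.6, 0], [-7.5, 17, 0.5], [-4.9, 33.2, 0.8], [-4.9, 33.2, 0.8], [0, 32.4, 0.8], [4, 31.8, 0.8], [5, 31.6, 0.8]]' --grip '[-1, -1, -1, -1, -1, -1, -1]'

```text
time: 10.78
tool_pos: [423.4, 73.9, 162.9]
tcp_rot: [3.141, 0.01, -0.158]
contact_force: [-15.5, 6.2, 10.8]
grip_width: 0.6
```

>>> servo_tool --angular '[[0, 0, 0], [0, 0, 0], [0, 0, 0], [0, 0, 0], [0, 0, 0], [0, 0, 0], [0, 0, 0], [0, 0, 0]]' --slide '[[-0.6, -4, 0], [-1.3, -8, 0], [-1.9, -12, 0], [-2.5, -16, 0], [-3.2, -20, 0], [-3.8, -24, 0], [-4.4, -28, 0], [-5, -31.6, 0]]' --grip '[-1, -1, -1, -1, -1, -1, -1, -1]'

```text
time: 11.45
tool_pos: [418.0, 42.1, 162.9]
tcp_rot: [3.141, 0.01, -0.158]
contact_force: [-13.2, 2.6, 7.4]
grip_width: 0.4
```

```bash
python3 look.py w10 200 420 100 280; python3 nut.py w10 184
```

```text
11.45 [418.   42.1 162.9] [-13.2   2.6   7.4]
nut px [241.4 217. ] [ 197  178   87   79 4389] z hist peaks [(183, 972), (184, 764), (182, 697), (188, 546), (189, 319), (181, 299)]
circle [451.2  53.4] 18.7
red 143 [462.   45.1] angle deg(world) -37.4 r 13.7
```

>>> servo_tool --angular '[[0, 0, 0], [0, 0, 0], [0, 0, 0], [0, 0, 0], [0, 0, 0], [0, 0, 0], [0, 0, 0]]' --slide '[[-10, 1.6, 0], [-7.5, 17, 0.5], [-4.9, 33.2, 0.8], [-4.9, 33.2, 0.8], [0, 32.4, 0.8], [4, 31.8, 0.8], [5, 31.6, 0.8]]' --grip '[-1, -1, -1, -1, -1, -1, -1]'

```text
time: 12.08
tool_pos: [423.4, 73.9, 163.8]
tcp_rot: [3.141, 0.01, -0.158]
contact_force: [-17.2, 5.9, 11.5]
grip_width: 0.3
```

```bash
python3 look.py w11 200 420 100 280; python3 nut.py w11 184
```

```text
12.08 [423.4  73.9 163.8] [-17.2   5.9  11.5]
nut px [314.6 216.9] [ 274  178   86   79 4340] z hist peaks [(183, 1010), (182, 697), (184, 634), (188, 568), (181, 372), (189, 215)]
circle [451.5  53.8] 18.7
red 142 [462.3  46.1] angle deg(world) -35.3 r 13.2
```

View pics/w10.png

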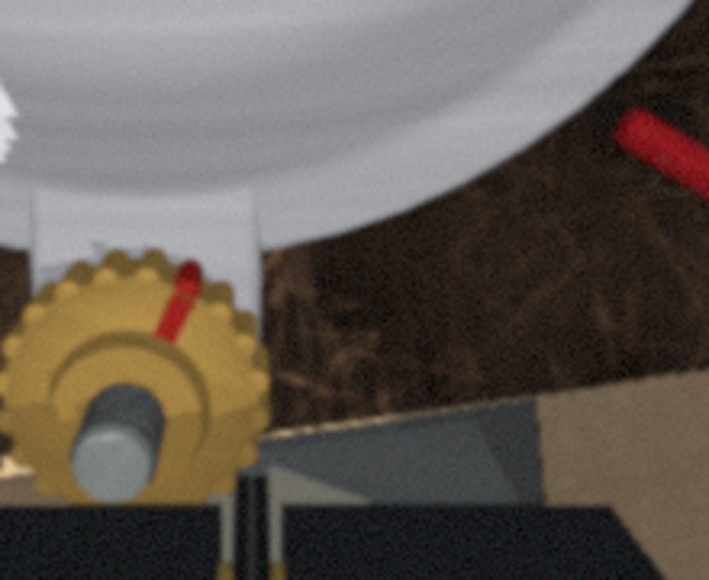

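View pics/w11.png

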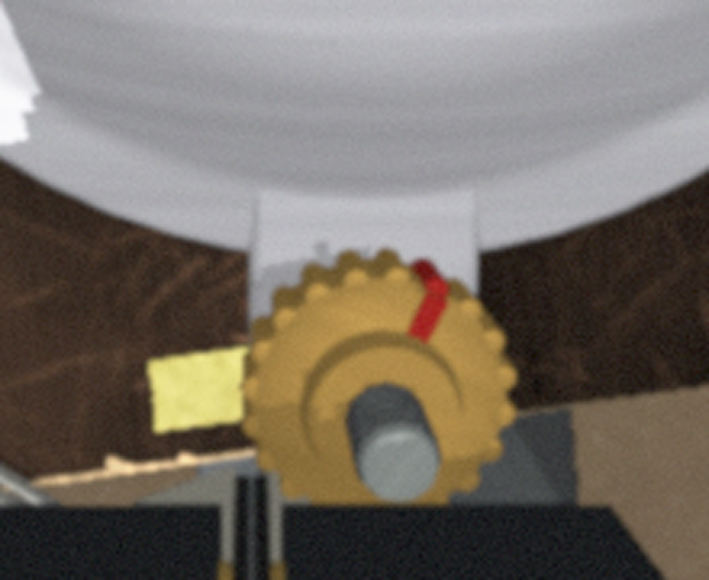

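The red index shows about 510° so far. Next are two more strokes and a trim.

>>> servo_tool --angular '[[0, 0, 0], [0, 0, 0], [0, 0, 0], [0, 0, 0], [0, 0, 0], [0, 0, 0], [0, 0, 0], [0, 0, 0]]' --slide '[[-0.6, -4, 0], [-1.3, -8, 0], [-1.9, -12, 0], [-2.5, -16, 0], [-3.2, -20, 0], [-3.8, -24, 0], [-4.4, -28, 0], [-5, -31.6, 0]]' --grip '[-1, -1, -1, -1, -1, -1, -1, -1]'

```text
time: 12.8
tool_pos: [418.0, 42.1, 163.6]
tcp_rot: [3.141, 0.01, -0.158]
contact_force: [-11.8, 3.1, 6.7]
grip_width: 0.1
```

```bash
python3 look.py w12 200 420 100 280; python3 nut.py w12 185
```

```text
12.8 [418.   42.1 163.6] [-11.8   3.1   6.7]
nut px [242.7 216.4] [ 198  178   86   79 4502] z hist peaks [(184, 1073), (183, 681), (185, 658), (189, 548), (182, 385), (190, 291)]
circle [451.3  53.4] 18.7
red 119 [454.6  67.3] angle deg(world) 76.8 r 14.3
```

>>> servo_tool --angular '[[0, 0, 0], [0, 0, 0], [0, 0, 0], [0, 0, 0], [0, 0, 0], [0, 0, 0], [0, 0, 0]]' --slide '[[-10, 1.6, 0], [-7.5, 17, 0.5], [-4.9, 33.2, 0.8], [-4.9, 33.2, 0.8], [0, 32.4, 0.8], [4, 31.8, 0.8], [5, 31.6, 0.8]]' --grip '[-1, -1, -1, -1, -1, -1, -1]'

```text
time: 13.43
tool_pos: [423.4, 73.9, 164.6]
tcp_rot: [3.141, 0.01, -0.158]
contact_force: [-15.9, 5.5, 11.0]
grip_width: 0.8
```

>>> servo_tool --angular '[[0, 0, 0], [0, 0, 0], [0, 0, 0], [0, 0, 0], [0, 0, 0], [0, 0, 0], [0, 0, 0], [0, 0, 0]]' --slide '[[-0.6, -4, 0], [-1.3, -8, 0], [-1.9, -12, 0], [-2.5, -16, 0], [-3.2, -20, 0], [-3.8, -24, 0], [-4.4, -28, 0], [-5, -31.6, 0]]' --grip '[-1, -1, -1, -1, -1, -1, -1, -1]'

```text
time: 14.1
tool_pos: [417.9, 42.2, 164.4]
tcp_rot: [3.142, 0.01, -0.158]
contact_force: [-12.9, 3.7, 5.6]
grip_width: 0.3
```

```bash
python3 look.py w13 200 420 100 280; python3 nut.py w13 186
```

```text
14.1 [417.9  42.2 164.4] [-12.9   3.7   5.6]
nut px [241.8 216.5] [ 197  178   87   79 4626] z hist peaks [(185, 1107), (184, 780), (186, 627), (190, 602), (183, 414), (191, 214)]
circle [451.3  53.2] 18.6
red 19 [436.7  55.3] angle deg(world) 171.8 r 14.7
```

View pics/w13.png

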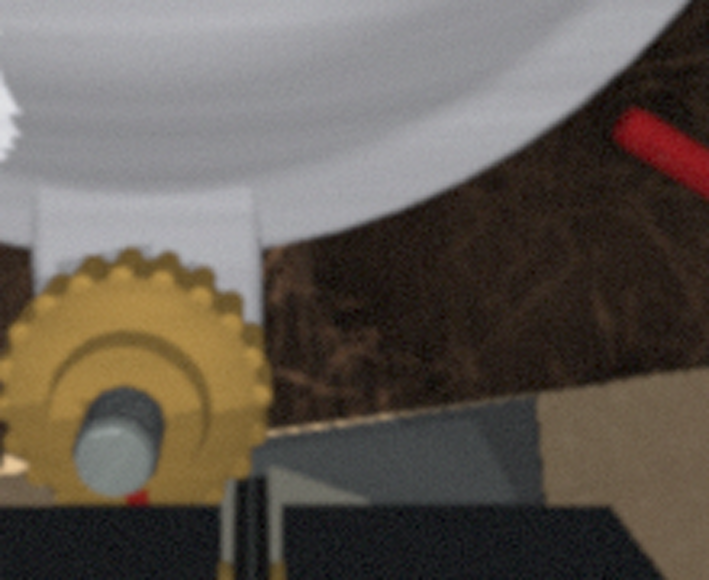

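View pics/w12.png

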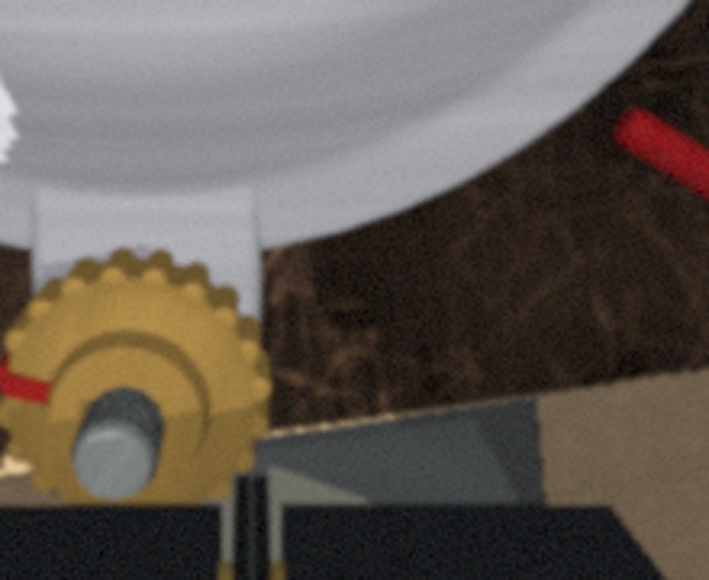

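>>> servo_tool --angular '[[0, 0, 0], [0, 0, 0], [0, 0, 0], [0, 0, 0], [0, 0, 0], [0, 0, 0], [0, 0, 0], [0, 0, 0], [0, 0, 0]]' --slide '[[-10, 1.6, 0], [-6.8, 21.4, 0.2], [-6.8, 21.4, 0.2], [-2, 20.6, 0.2], [2.1, 20, 0.2], [3.1, 19.8, 0.2], [2.6, 17, 0.2], [2.1, 14, 0.2], [1.7, 11.5, 0.2]]' --grip '[-1, -1, -1, -1, -1, -1, -1, -1, -1]'

```text
time: 14.9
tool_pos: [419.9, 54.2, 164.9]
tcp_rot: [-3.141, 0.01, -0.158]
contact_force: [-15.7, 5.4, 10.5]
grip_width: 0.5
```

>>> servo_tool --angular '[[0, 0, 0], [0, 0, 0], [0, 0, 0], [0, 0, 0], [0, 0, 0]]' --slide '[[-12, 2, 0], [-25, 4, 10], [-25, 4, 40], [-25, 4, 60], [-25, 4, 60]]' --grip '[-1, -1, -1, -1, -1]'

```text
time: 15.32
tool_pos: [401.6, 56.8, 229.3]
tcp_rot: [-3.141, -0.008, -0.158]
contact_force: [1.0, 0.0, 0.2]
grip_width: 0.7
```

```bash
python3 look.py w14 150 450 50 270; python3 nut.py w14 186
```

```text
15.32 [401.6  56.8 229.3] [1.  0.  0.2]
nut px [271.1 157.1] [ 240  127   63   63 2477] z hist peaks [(186, 564), (185, 518), (184, 377), (191, 283), (190, 272), (187, 159)]
circle [449.6  53.9] 18.2
red 48 [435.9  48.2] angle deg(world) -157.7 r 14.9
```

View pics/w14.png

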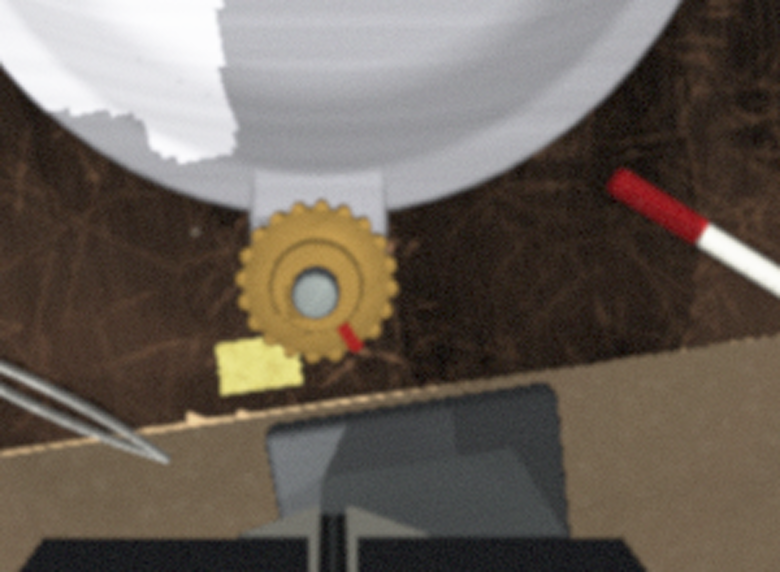

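The index is now at −158°, a total of about 750° (2.08 turns, 13.1 rad). The rim top has risen from 180 to 186 mm and the bolt is upright. Now I'll move behind the bolt tip, on the lid side.

>>> servo_tool --angular '[[0, 0, 0], [0, 0, 0], [0, 0, 0], [0, 0, 0], [0, 0, 0], [0, 0, 0], [0, 0, 0], [0, 0, 0]]' --slide '[[10, -1, 8], [40, -4, 10], [70, -7, 10], [80, -8, 0], [80, -8, -15], [80, -8, -28], [80, -8, -33], [80, -8, -33]]' --grip '[-1, -1, -1, -1, -1, -1, -1, -1]'

```text
time: 16.03
tool_pos: [477.9, 49.3, 190.6]
tcp_rot: [3.141, 0.004, -0.158]
contact_force: [-0.6, -0.6, 0.0]
grip_width: 0.6
```

```bash
python3 - <<'E'
from h import *
o=bot.get_obs();print(np.round(o['tool_pos'],1),np.round(o['contact_force'],1))
c=cam('scene'); cv2.imwrite('pics/s15.png',cv2.resize(c['img'][100:280,200:420],None,fx=3.4,fy=3.2))
E
```

```text
[477.9  49.3 190.6] [-0.6 -0.6  0. ]
```

View pics/s15.png

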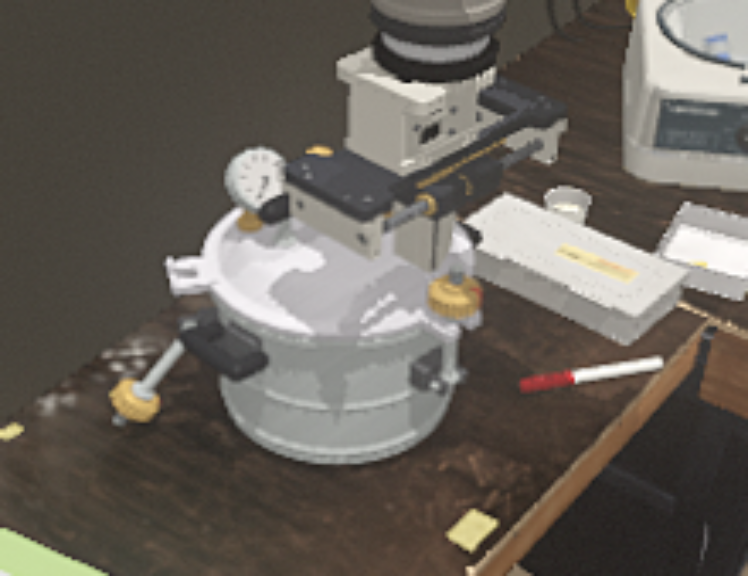

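The scene view shows the fingers behind the bolt on its lid side, at about (435,250), with no contact. I'll push outward.

>>> servo_tool --angular '[[0, 0, 0], [0, 0, 0], [0, 0, 0], [0, 0, 0], [0, 0, 0], [0, 0, 0], [0, 0, 0], [0, 0, 0], [0, 0, 0], [0, 0, 0]]' --slide '[[0, 0, 5], [-5, 0.8, 5], [-10, 1.6, 5], [-14, 2.2, 5], [-18, 2.8, 5], [-22, 3.5, 5], [-26, 4.1, 5], [-30, 4.7, 5], [-34, 5.4, 5], [-38, 6, 5]]' --grip '[-1, -1, -1, -1, -1, -1, -1, -1, -1, -1]'

```text
time: 16.92
tool_pos: [440.4, 55.9, 197.6]
tcp_rot: [3.141, 0.0, -0.157]
contact_force: [0.1, -0.1, -1.0]
grip_width: 0.5
```

```bash
python3 - <<'E'
from h import *
c=cam('scene'); cv2.imwrite('pics/s16.png',cv2.resize(c['img'][100:280,200:420],None,fx=3.4,fy=3.2))
E
```

```text
(no output)
```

View pics/s16.png

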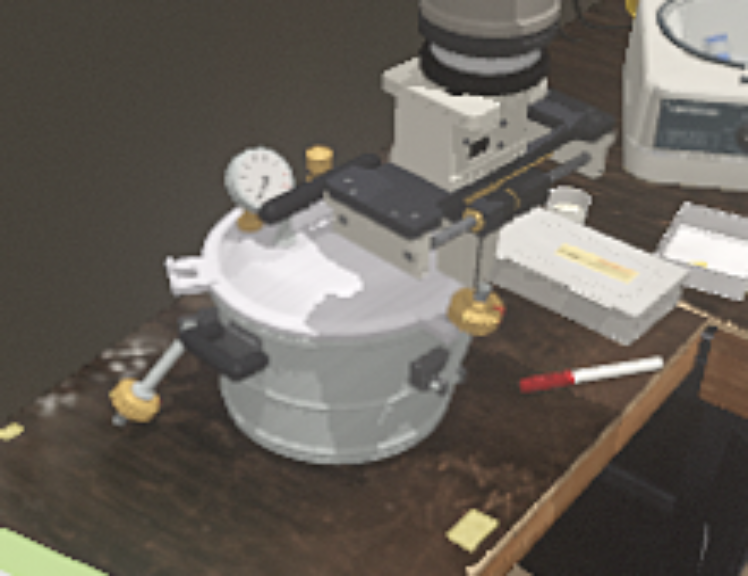

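The bolt is leaning outwards, with the nut at about (478,310), and it may already be falling. I'll follow a bit further and then check.

>>> servo_tool --angular '[[0, 0, 0], [0, 0, 0], [0, 0, 0], [0, 0, 0], [0, 0, 0], [0, 0, 0]]' --slide '[[-4, 0.6, 0], [-8, 1.3, 0], [-12, 1.9, 0], [-12, 1.9, 0], [-12, 1.9, 0], [-12, 1.9, 0]]' --grip '[-1, -1, -1, -1, -1, -1]'

```text
time: 17.47
tool_pos: [429.0, 57.7, 197.7]
tcp_rot: [3.142, -0.0, -0.158]
contact_force: [-0.0, 0.5, -0.9]
grip_width: 0.5
```

```bash
python3 - <<'E'
from h import *
c=cam('scene'); cv2.imwrite('pics/s17.png',cv2.resize(c['img'][100:280,200:420],None,fx=3.4,fy=3.2))
E
```

```text
(no output)
```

View pics/s17.png

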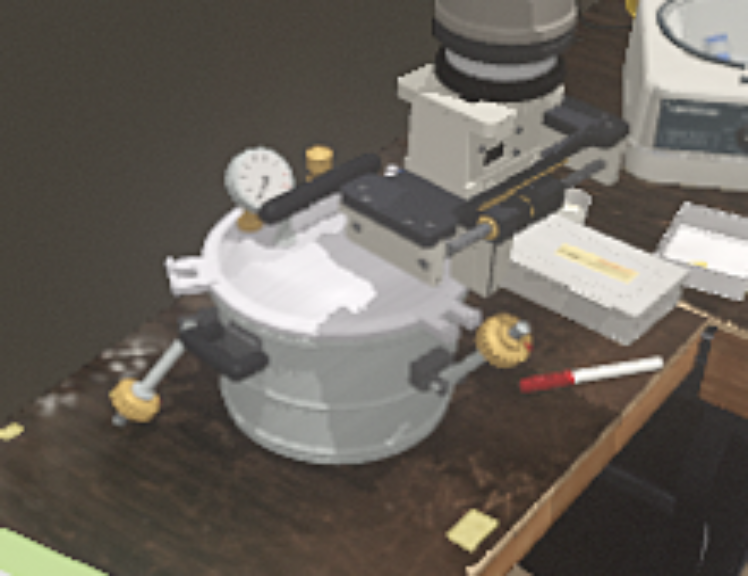

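The bolt is falling free. I'll lift up and back over the lid so the wrist camera sees the lever and bolt.

>>> servo_tool --angular '[[0, 0, 0], [0, 0, 0], [0, 0, 0], [0, 0, 0], [0, 0, 0], [0, 0, 0], [0, 0, 0], [0, 0, 0], [0, 0, 0], [0, 0, 0]]' --slide '[[0, 0, 20], [0, 0, 45], [0, 0, 75], [0, 0, 105], [0, 0, 130], [-10, 0, 150], [-10, 0, 150], [-10, 0, 150], [-10, 0, 150], [-10, 0, 150]]' --grip '[-1, -1, -1, -1, -1, -1, -1, -1, -1, -1]'

```text
time: 18.35
tool_pos: [418.6, 57.7, 346.3]
tcp_rot: [3.141, 0.002, -0.158]
contact_force: [-0.2, 0.4, -1.0]
grip_width: 0.2
```

```bash
python3 look.py w18; python3 - <<'E'
from h import *
c=cam('scene'); cv2.imwrite('pics/s18.png',cv2.resize(c['img'][100:280,200:420],None,fx=3.4,fy=3.2)); cv2.imwrite('pics/s18f.png',c['img'])
E
```

```text
18.35 [418.6  57.7 346.3] [-0.2  0.4 -1. ]
```

View pics/w18.png

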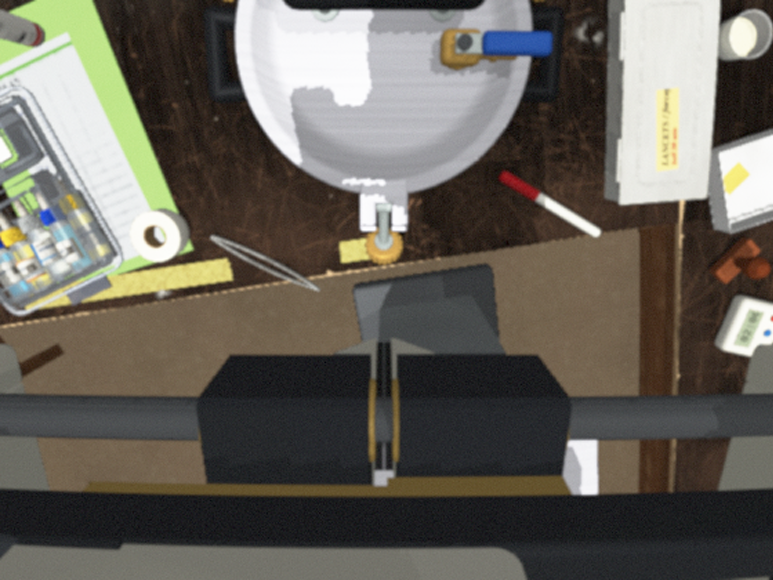

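View pics/s18.png

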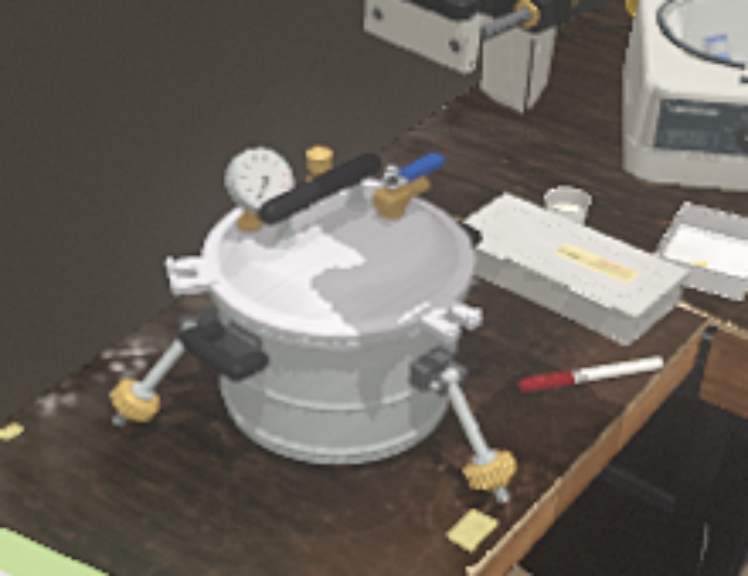

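The bolt hangs open, with its nut at scene (490,470). I'll check the lever angle numerically.

```bash
python3 - <<'E'
from h import *
c=dict(np.load('w18.npz'));hsv=cv2.cvtColor(c['img'],cv2.COLOR_BGR2HSV)
m=cv2.inRange(hsv,(105,120,60),(125,255,255)); m[:,:320]=0;m[60:]=0;m[:,420:]=0
n,l,st,ce=cv2.connectedComponentsWithStats(m); i=1+np.argmax(st[1:,4]); q=np.argwhere(l==i)[:,::-1].astype(float)
X=onz(c,q,209)[:,:2]; x=X-X.mean(0); d=np.linalg.svd(x,full_matrices=False)[2][0]; d*=np.sign(-d[1]); print('blue',X.mean(0),d)
pv=onz(c,[[337,31.5]],211)[0,:2]; e=X.mean(0)-pv
for v in (d,e): print('lever rad',np.mod(np.arctan2(v[1],v[0]),2*np.pi)-(np.pi-.157))
E
```

```text
blue [539.28934072 -37.60610641] [-0.1406977 -0.9900526]
lever rad 1.5866302368376237
lever rad 1.6080221865157043
```

Measured lever angle is about 1.59 rad, so it is against its stop within the measuring error. I'll hand in.

```bash
python3 -c "
from plant import bot
print(bot.close_job())"
```

```text
the job is handed in; nothing more can be done
None
```

I did the three steps in the order asked, using only the closed fingertips, and handed the job in at about 18.4 s with the arm clear of everything.

- **Vent lever:** I pushed it round until it lay above the spout and rested on its stop. My last check measured about 1.59–1.61 rad against 1.571, which is within the camera error.
- **Nut:** I rolled it anticlockwise with seven full strokes, a shorter first one and a short trim. The red index showed about 750° (13.1 rad, 2.08 turns). The rim top rose from about 180 to 186 mm, which agrees. The bolt was still upright afterwards.
- **Bolt:** I pushed it outwards from the lid side. It fell free, and the last scene image shows it hanging open.

**Forces:** The hardest press I read was about 27 N at the wrist, when the fingertip first touched the nut. I eased off to about 15–22 N for the strokes. There was also an upward component of up to 13 N while pressing that I did not explain.

**Other things on the desk:** The forceps, label roll and marker looked undisturbed in the last images. I did not check the specimen cup or capillary jar again, but the arm never went near them. No check failed.

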